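# Tighten the earth-bar bolt to the click

### The arm

A 6-joint arm with a two-finger parallel gripper is mounted at the origin on the work surface. World frame = base frame: x ahead of the robot, y to its left, z up, the work surface at z = 0. Lengths are in m, angles in rad, forces in N, time in s.
With the tool pointing down it reaches from about 0.375 to 0.9 m from the base axis. Payload 3.1 kg.
Tool frame: the origin (TCP) lies midway between the tips of the shut fingers; the grasp point (between the pads) lies 19 mm behind it; z points along the fingers, y is the direction in which the jaws open and shut (so a half turn about z gives the same grasp; the last joint's range is limited). The gripper opens to 85 mm and grips with 20 to 120 N. Pads are 22 mm wide; open, the fingers measure 114 mm over their backs; the gripper's body (76 mm by 85 mm) begins 54 mm behind the grasp point. The pads swing forward as they close: fully open they stand 13 mm farther back than shut.
Start: joints at [-0.178, 0.527, 1.433, -0, 1.181, -0.178], TCP at [0.625, 0, 0.205] pointing down, gripper open.
Joint ranges: [-3.08, 3.08], [-0.75, 2.2], [0.22, 2.44], [-1.43, 4.57], [0, 2.65], [-2.85, 2.85]. Speed limits (rad/s): [2.79, 2.79, 3.14, 3.14, 3.14, 3.14].

### API

Orientations are given as a unit quaternion [w, x, y, z].
In Python, from cell import bot gives the robot as it stands.
- The arm moves only by the tool apply_moves, never from a script. Its argument "steps" is a list of rows, each a list of 7 numbers: the shift along the tool's x, y, z in mm, then the turn, a rotation vector about the tool's x, y, z in rad, then the opening in per cent of the stroke, from 0 (shut) to 100 (fully open). A call has exactly 5 rows; each row is the pose to reach, as a shift and turn from the pose commanded when the call began, along the tool's axes at that moment; what a row does not reach only later rows make up. A row lasts 1/12 s, in which the tool goes at most 41.7 mm and 7.16 degrees, less where a joint would pass 70% of its speed; a pose out of reach is approached as far as the arm can. A call with a gripper value outside its range is refused whole. The fingers move at their own pace and stop on an object; "newtons" is the grip in N (left out, the last holds). Time passes only in rows, so rows that repeat a pose let the fingers close, or fill a call up. It gives the time, the measured TCP pose, the force and the opening at its end, in the units of the state.
- bot.get_obs(): the state, without advancing time (a new reading comes with each control period).
- bot.snapshot(name): name is "scene" or "side" or "wrist"; returns a dict with "frame" (420x560x3 uint8, blue, green, red), "depth" (420x560 float32, m along the optical axis (not along the pixel's ray), 0 where there is no reading), "fx", "fy", "cx", "cy" (pixels), "T" (4x4, takes a point from camera to world coordinates). Camera axes: x right, y down, z forward; pixel columns grow to the right and rows downward; lengths in m; the calibration is good to about 2 mm. A picture is of the moment at which its call begins.
- bot.job_done(): hands the job in, once; it reports no verdict.
Trained networks look in a picture, given as the dict that the camera call returned (one of the last four; its "shot" number tells which), for a name from the list of things; names that differ only in an ending like _2 or _b are one class to them, and where a whole thing is asked for, a point or a joint stands for the part that bears it (a point fixed in the world has none). Each returns a list of dicts, best first, with "conf" (0 to 1); they miss things now and then, are a little off and sometimes report something else, mostly with a low value. They report only what shows in the picture. A call takes as long as a camera call.
- bot.search_frame(thing, picture): "rect" ([left, top, width, height] in pixels, round what is visible of it).
- bot.outline_of(thing, picture): "mask" (420x560 bool, what is visible of it) and "rect" ([left, top, width, height] in pixels, round what is visible of it).
- bot.spot_point(thing, picture): "location" ([row, column] in pixels: a listed point, or the origin of a listed thing).
The state is a dict: "time_s": time; "q": joint angles; "qd": joint speeds; "joint_efforts": joint torques, N m; "tool_pos": TCP position; "eef_rot": TCP orientation; "ft_force": force on the tool from outside, world axes, zero at the start; "ft_torque": the same for the moment, N m; "grip_width": opening from 0.0 (shut) to 1.0 (fully open).
Only numpy, scipy, OpenCV 4.12 (cv2) and the standard library are available. Lean on these libraries where they do the work, as an engineer would, in place of code of your own. Each camera call takes 0.05 s, during which the arm holds its last target.

### The job

A torque wrench with a blue grip sits on the bolt of one of the two copper earth bars. Swing its handle clockwise (seen from above) until the wrench breaks over with a click, stop at once, and let go, leaving the wrench where it is. The bolt under the red-gripped wrench is already done: do not move that wrench.

Things in the scene. Friction and masses are not known exactly. Their poses are not given: they have to be found in the camera images.
- blue_grip (a point): middle of the blue grip of the torque wrench to use: a round bar 28 mm thick and 130 mm long (65 mm to either side), lying level 89 mm above the bench, with an 18 mm steel tube on towards the bolt. 190 mm from blue_axis; its x axis points along the handle to the bolt, z up. The room below and 50 mm beside the handle's sweep is free.
- blue_axis (a point): on the vertical bolt axis, at handle height; the wrench head here is a 40 mm disc, its top 15 mm higher, on a fixed stand. The handle swings about this axis, clockwise from above to tighten: first easily (about 2 N at the grip) through 0.3 to 0.75 rad, not known beforehand; then the bolt seats and the force at the grip climbs within about 0.05 rad to the click at 9 to 12 N.
- blue_click (a joint): break-over of the blue wrench about the bolt axis, in rad: about 0 (-0.02 to 0.01) = handle in line with the 75 mm white tongue on the head, growing as the handle moves on clockwise while the tongue stays. There until 9 to 12 N at the grip, then it gives and the force falls, to half by 0.15 rad (28 mm on). Above 0.03: clicked; above 0.20: overtightened. It springs straight when let go or eased back.
- red_grip (a point): middle of the red grip of the other torque wrench, of the same form and height, on the second earth bar; not to be moved.

How it is judged:
By the outcome, as a careful person would: the job done as asked, in the order asked, and still so for the second after the job is handed in, with the robot touching nothing.
It also fails if it takes over 43 s, if anything falls off the work surface, if the arm or the gripper's body presses on something with over 40 N, if the wrist force passes 120 N, or if a joint passes its speed limit or range.

## Working session

There is one attempt and no reset: what is moved stays moved. The work goes in short steps, Python scripts to look and compute and a tool call to move; the robot and the scene stay as the last step left them, time stands still between calls to the robot, and variables do not carry over. Pictures are saved under pics/ and viewed, and the job is handed in when it is done.

Besides the shell and the picture viewer there is one more tool, called after "Emit:" as name(argument=value, ...), one argument or row to a line, values as JSON. apply_moves: Moves the arm, as the interface text tells. Its arguments: {"type":"object","properties":{"steps":{"type":"array"},"newtons":{"type":"number"}},"required":["steps"]}

```bash
ls; mkdir -p pics
cat > h.py <<'E'
import numpy as np,cv2
from cell import bot
def px2w(s,r,c,z=None):
    T=np.array(s["T"]);d=np.array([(c-s["cx"])/s["fx"],(r-s["cy"])/s["fy"],1.0])
    if z is None: k=s["depth"][int(round(r)),int(round(c))]
    else:
        v=T[:3,:3]@d; k=(z-T[2,3])/v[2]
    return T[:3,:3]@(d*k)+T[:3,3]
E
python3 - <<'E'
from h import *
for n in("scene","side"):
    s=bot.snapshot(n);cv2.imwrite(f"pics/{n}0.png",s["frame"])
    print(n,np.array(s["T"])[:3,3])
    for t in("blue_grip","blue_axis","red_grip"):
        for o in bot.spot_point(t,s)[:2]:
            r,c=o["location"];print(t,round(o["conf"],2),round(r),round(c),px2w(s,r,c,.089).round(3),px2w(s,r,c).round(3))
o=bot.get_obs();print(o)
E
```

```text
pics
scene [ 1.01068366 -0.29903493  0.6405888 ]
blue_grip 0.86 240 161 [ 0.501 -0.288  0.089] [ 0.513 -0.288  0.102]
blue_axis 0.84 299 235 [ 0.68  -0.211  0.089] [ 0.689 -0.213  0.104]
red_grip 0.69 148 395 [0.466 0.29  0.089] [0.48  0.275 0.103]
side [ 0.35679584 -0.5780704   0.49817156]
blue_axis 0.68 259 366 [ 0.679 -0.211  0.089] [ 0.667 -0.225  0.104]
{'time_s': 0.4, 'q': array([-1.78515724e-01,  5.27656083e-01,  1.43282695e+00,  4.05709213e-05,
        1.18139680e+00, -1.78491355e-01]), 'qd': array([ 0.0008754 , -0.00148084, -0.00155127,  0.00010867,  0.0003663 ,
       -0.00131056]), 'joint_efforts': array([ 1.27140794e-06, -4.41804314e+01, -1.78089935e+01, -2.56652511e-04,
        3.25883440e-03, -3.42749070e-05]), 'tool_pos': array([6.24897617e-01, 5.04250630e-05, 2.04973912e-01]), 'eef_rot': array([-1.28650181e-04,  7.07120837e-01,  7.07092710e-01, -6.64772744e-05]), 'ft_force': array([0.90494957, 0.34831325, 0.1075896 ]), 'ft_torque': array([-0.00025979,  0.09006043, -0.0454949 ]), 'grip_width': 1.0028753532171628}
```

View pics/scene0.png

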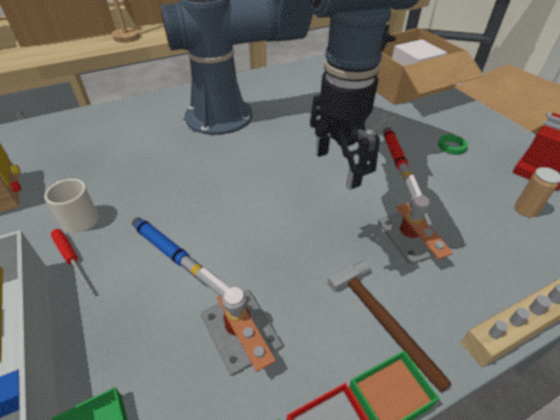

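View pics/side0.png

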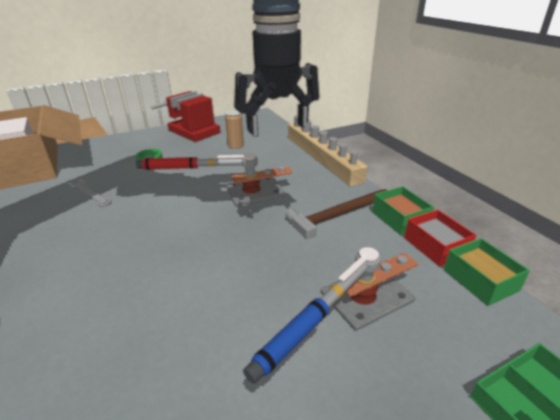

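The scene picture shows the blue grip at about (row 240, col 161) and its head at (299, 235). Red is at (148, 395), well away. The measured grip-to-axis distance is 0.195 m against the stated 0.190 m, so it holds. I'll push with shut fingers from the -y side.

```bash
cat >> h.py <<'E'
from scipy.spatial.transform import Rotation as R
AX=np.array([.680,-.211])
def pose(th,back,z,r=.19):
    "th: handle angle from axis (world); tool y=-t"
    u=np.array([np.cos(th),np.sin(th)]);t=np.array([u[1],-u[0]])
    p=AX+r*u-back*t
    y=np.array([*-t,0]);zz=np.array([0,0,-1.]);x=np.cross(y,zz)
    return np.array([*p,z]),R.from_matrix(np.c_[x,y,zz])
def rel(p,Rt,p0,R0):
    return (R0.inv().apply(p-p0)*1000).round(1),(R0.inv()*Rt).as_rotvec().round(3)
def cur():
    o=bot.get_obs();q=o["eef_rot"];return o["tool_pos"],R.from_quat([q[1],q[2],q[3],q[0]])
E
python3 - <<'E'
from h import *
s=bot.snapshot("scene")
m=bot.outline_of("blue_grip",s)[0];M=m["mask"];print(m["conf"],m["rect"])
b=s["frame"].astype(int);B=M&(b[...,0]>b[...,2]+60)
rr,cc=np.nonzero(B)
P=np.array([px2w(s,r,c) for r,c in zip(rr,cc)])
P=P[(P[:,2]>.08)&(P[:,2]<.11)];c=P.mean(0);u,sv,vt=np.linalg.svd(P[:,:2]-c[:2]);d=vt[0]
print(len(P),c.round(3),d,np.ptp((P[:,:2]-c[:2])@d),np.degrees(np.arctan2(d[1],d[0])))
th=np.pi+np.arctan2(.289-.211,.18)
a=(AX-c[:2]);print("axis perp off",a@np.array([-d[1],d[0]]),a@d)
p0,R0=cur()
p,Rt=pose(np.radians(203.5),.048,.2);print(p,rel(p,Rt,p0,R0))
E
```

```text
0.87 [128.7, 214.5, 117.0, 101.5]
699 [ 0.512 -0.291  0.1  ] [0.91996925 0.39199053] 0.13069112301040886 23.078412911200214
axis perp off 0.007289065918408222 0.18613684399764915
[ 0.52489854 -0.33078121  0.2       ] (array([-330.8, -100. ,    5.1]), array([-0.   ,  0.   ,  1.161]))
```

Emit:
apply_moves(
  steps=[
    [-38,-11,0,0,0,0.12,0],
    [-76,-23,0,0,0,0.24,0],
    [-114,-34,0,0,0,0.36,0],
    [-152,-46,0,0,0,0.48,0],
    [-190,-57,0,0,0,0.6,0],
  ],
  newtons=60,
)

```text
time_s: 0.92
tool_pos: [0.5672, -0.1914, 0.2053]
eef_rot: [0.0, 0.886, 0.464, 0.0]
ft_force: [1.0, -0.6, 0.5]
grip_width: 0.298
```

Run:
```python
from h import *
p0,R0=cur()
p,Rt=pose(np.radians(203.1),.05,.2);print(p0,rel(p,Rt,p0,R0),bot.get_obs()["grip_width"])
```

```text
[ 0.5672242  -0.19136428  0.20527113] (array([-139.4,   44.9,    5.3]), array([ 0.   , -0.   ,  0.562])) 0.2983814202459336
```

Emit:
apply_moves(
  steps=[
    [-35,11,1,0,0,0.12,0],
    [-70,22,2,0,0,0.24,0],
    [-105,34,3,0,0,0.36,0],
    [-139,45,5,0,0,0.48,0],
    [-139,45,5,0,0,0.562,0],
  ],
)

```text
time_s: 1.33
tool_pos: [0.525, -0.3375, 0.2]
eef_rot: [0.002, 0.98, 0.197, -0.0]
ft_force: [1.2, -0.2, -0.5]
grip_width: -0.001
```

Run:
```python
from h import *
p0,R0=cur()
p,Rt=pose(np.radians(203.1),.05,.066);print(p0,rel(p,Rt,p0,R0),bot.get_obs()["grip_width"])
for n in("scene","side","wrist"):
    s=bot.snapshot(n);cv2.imwrite(f"pics/{n}1.png",s["frame"])
    for t in("blue_grip","blue_axis"):
        for o in bot.spot_point(t,s)[:1]:
            r,c=o["location"];print(n,t,round(o["conf"],2),round(r),round(c),px2w(s,r,c,.089).round(3))
```

```text
[ 0.52495919 -0.33752559  0.20000908] (array([  2.4,  -6.2, 134. ]), array([ 0.005,  0.001, -0.006])) -0.0006085926283589388
scene blue_grip 0.57 242 160 [ 0.504 -0.291  0.089]
scene blue_axis 0.69 297 234 [ 0.675 -0.212  0.089]
side blue_grip 0.83 333 291 [ 0.505 -0.288  0.089]
side blue_axis 0.93 260 364 [ 0.675 -0.211  0.089]
wrist blue_grip 0.77 203 220 [ 0.506 -0.286  0.089]
```

View pics/wrist1.png

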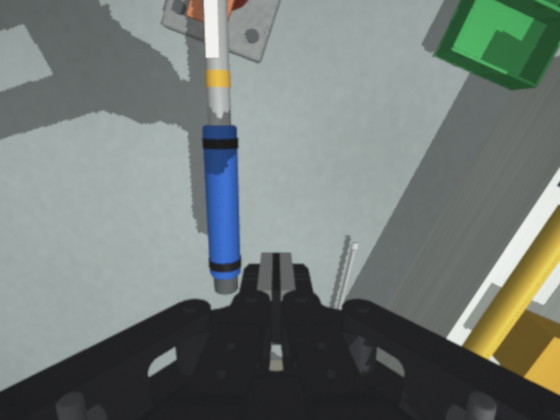

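View pics/side1.png

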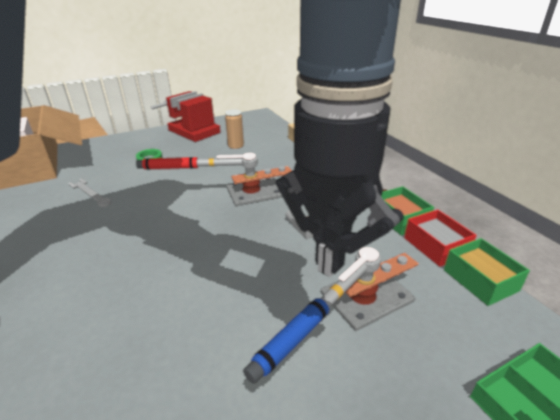

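Shut fingers stand beside the grip on the -y side (fingers at col 276, grip at col 222 in the wrist view). Grip (0.505, -0.288) and axis (0.676, -0.211) agree across cameras. Descending.

Emit:
apply_moves(
  steps=[
    [1,-3,30,0,0,0,0],
    [1,-3,65,0,0,0,0],
    [1,-3,100,0,0,0,0],
    [1,-3,134,0,0,0,0],
    [1,-3,134,0,0,0,0],
  ],
)

```text
time_s: 2.2
tool_pos: [0.5224, -0.3226, 0.0596]
eef_rot: [-0.006, 0.979, 0.204, -0.004]
ft_force: [-2.0, 1.3, -0.6]
grip_width: 0.001
```

```bash
sed -i 's/^AX=.*/AX=np.array([.677,-.2115])/' h.py
cat >> h.py <<'E'
def st():
    o=bot.get_obs();p,Rt=cur();d=p[:2]-AX;y=Rt.apply([0,1,0]);f=o["ft_force"]
    print("t",o["time_s"],"p",p.round(4),"rad",np.hypot(*d).round(4),"ang",np.degrees(np.arctan2(d[1],d[0]))%360,"yaw-hand",(np.degrees(np.arctan2(-y[1],-y[0]))+90)%360,"Ftan",round(-f@y,2),"ftool",Rt.inv().apply(f).round(1))
def plan(dmm,a0=None,back=.03,n=5):
    p0,R0=cur();d=p0[:2]-AX;L=np.hypot(*d)
    # rotate about AX clockwise keeping rigid
    for i in range(1,n+1):
        a=-dmm*i/n/190
        Rz=R.from_rotvec([0,0,a]);p=np.array([*AX,p0[2]])+Rz.apply([*d,0]);print(rel(p,Rz*R0,p0,R0))
E
python3 - <<'E'
from h import *
st()
s=bot.snapshot("side");cv2.imwrite("pics/side2.png",s["frame"])
p0,R0=cur()
for b in(.04,.03): p,Rt=pose(np.radians(203.8),b,.066);print(rel(p,Rt,p0,R0))
E
```

```text
t 2.2 p [ 0.5224 -0.3226  0.0596] rad 0.1903 ang 215.7030192146777 yaw-hand 203.50608242844078 Ftan 2.02 ftool [-1.3 -2.   0.6]
(array([-4.7, -1.4, -3.2]), array([-0.008,  0.004, -0.005]))
(array([ -4.7, -11.4,  -3.1]), array([-0.008,  0.004, -0.005]))
```

View pics/side2.png

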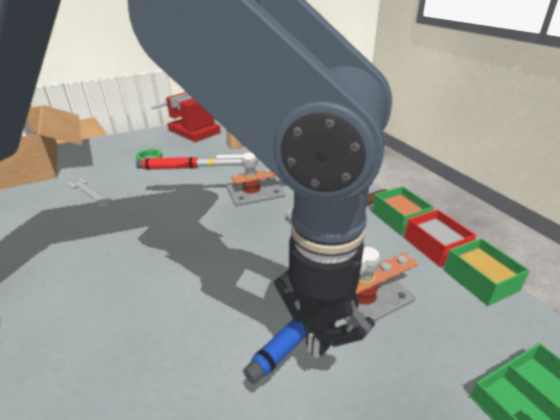

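Emit:
apply_moves(
  steps=[
    [-1,-2,-1,0,0,0,0],
    [-2,-4,-2,0,0,0,0],
    [-3,-6,-2,0,0,0,0],
    [-4,-8,-3,0,0,0,0],
    [-4,-8,-3,0,0,0,0],
  ],
)

```text
time_s: 2.67
tool_pos: [0.5198, -0.3213, 0.071]
eef_rot: [0.001, 0.979, 0.203, 0.001]
ft_force: [-0.3, 0.2, 0.2]
grip_width: -0.001
```

Run:
```python
from h import *
st()
s=bot.snapshot("wrist");cv2.imwrite("pics/wrist3.png",s["frame"])
st();plan(15)
```

```text
t 2.6667 p [ 0.5198 -0.3213  0.071 ] rad 0.1918 ang 214.94022572974828 yaw-hand 203.43503280665703 Ftan 0.27 ftool [-0.2 -0.3 -0.2]
t 2.7167 p [ 0.5198 -0.3215  0.0707] rad 0.1918 ang 214.9809834856698 yaw-hand 203.42681580766657 Ftan 0.09 ftool [ 0.3 -0.1  0.3]
(array([-0.6, -3. , -0. ]), array([-0.   , -0.   ,  0.016]))
(array([-1.1, -6. , -0. ]), array([-0.   , -0.   ,  0.032]))
(array([-1.6, -8.9, -0. ]), array([-0.   , -0.   ,  0.047]))
(array([ -2.1, -11.9,  -0. ]), array([-0.   , -0.   ,  0.063]))
(array([ -2.4, -14.9,  -0. ]), array([-0.   , -0.   ,  0.079]))
```

View pics/wrist3.png

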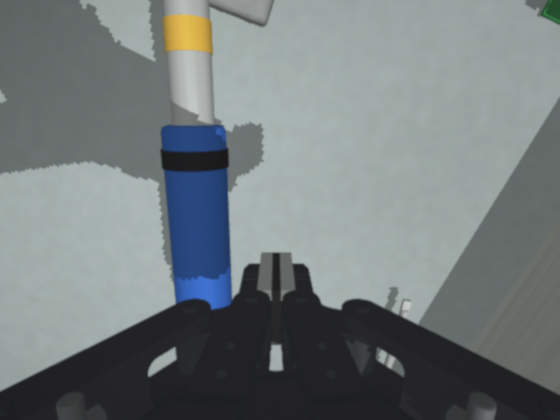

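Clear of contact still, gap about 10 mm, at correct height. Starting the swing.

Emit:
apply_moves(
  steps=[
    [-0.5,-3,0,0,0,0.014,0],
    [-1,-6,0,0,0,0.028,0],
    [-1.5,-9,0,0,0,0.042,0],
    [-2,-12,0,0,0,0.056,0],
    [-2.4,-15,0,0,0,0.07,0],
  ],
)

```text
time_s: 3.13
tool_pos: [0.511, -0.308, 0.069]
eef_rot: [-0.0, 0.986, 0.168, -0.0]
ft_force: [-0.5, 0.3, -0.3]
grip_width: 0.002
```

Run:
```python
from h import *
st();plan(15,n=1)
s=bot.snapshot("wrist");cv2.imwrite("pics/wrist4.png",s["frame"])
```

```text
t 3.1333 p [ 0.511 -0.308  0.069] rad 0.192 ang 210.16496342732424 yaw-hand 199.33233756393702 Ftan 0.5 ftool [-0.4 -0.5  0.3]
(array([ -2.3, -15. ,   0. ]), array([0.   , 0.   , 0.079]))
```

View pics/wrist4.png

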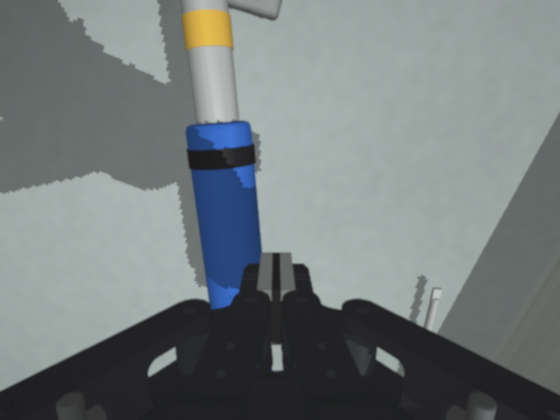

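Emit:
apply_moves(
  steps=[
    [-0.3,-3,0,0,0,0,0],
    [-0.6,-6,0,0,0,0,0],
    [-1,-9,0,0,0,0,0],
    [-1.2,-12,0,0,0,0,0],
    [-1.5,-15,0,0,0,0.02,0],
  ],
)

```text
time_s: 3.6
tool_pos: [0.5051, -0.2949, 0.0693]
eef_rot: [0.0, 0.987, 0.158, 0.0]
ft_force: [-0.0, -1.5, 0.1]
grip_width: -0.003
```

Run:
```python
from h import *
st();plan(15,n=1)
s=bot.snapshot("wrist");cv2.imwrite("pics/wrist5.png",s["frame"])
```

```text
t 3.6 p [ 0.5051 -0.2949  0.0693] rad 0.191 ang 205.8767744145797 yaw-hand 198.2146264299663 Ftan -1.43 ftool [-0.5  1.4 -0.1]
(array([ -1.4, -15. ,  -0. ]), array([-0.   , -0.   ,  0.079]))
```

View pics/wrist5.png

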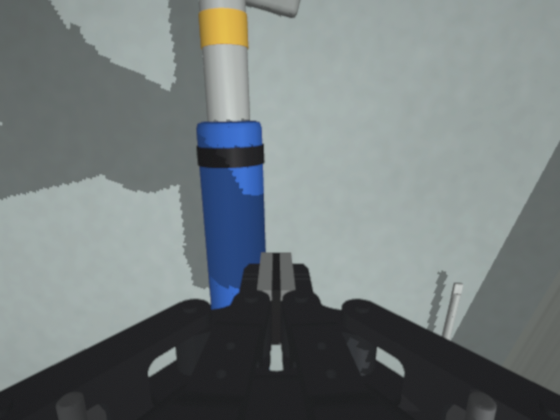

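Emit:
apply_moves(
  steps=[
    [-0.5,-4,0,0,0,0.021,0],
    [-0.9,-8,0,0,0,0.042,0],
    [-1.2,-12,0,0,0,0.063,0],
    [-1.5,-16,0,0,0,0.084,0],
    [-1.7,-20,0,0,0,0.105,0],
  ],
)

```text
time_s: 4.07
tool_pos: [0.4971, -0.2759, 0.0692]
eef_rot: [0.0, 0.994, 0.106, 0.0]
ft_force: [1.8, -1.8, 0.2]
grip_width: -0.001
```

Run:
```python
from h import *
st();plan(20,n=1);plan(10,n=1)
```

```text
t 4.0667 p [ 0.4971 -0.2759  0.0692] rad 0.1911 ang 199.69612946482894 yaw-hand 192.12368909800682 Ftan -2.1 ftool [ 1.4  2.1 -0.2]
(array([ -1.6, -20. ,  -0. ]), array([-0.   , -0.   ,  0.105]))
(array([ -1.1, -10. ,  -0. ]), array([-0.   , -0.   ,  0.053]))
```

Emit:
apply_moves(
  steps=[
    [-0.5,-4,0,0,0,0.021,0],
    [-0.9,-8,0,0,0,0.042,0],
    [-1.2,-12,0,0,0,0.063,0],
    [-1.5,-16,0,0,0,0.084,0],
    [-1.6,-20,0,0,0,0.105,0],
  ],
)

```text
time_s: 4.48
tool_pos: [0.4913, -0.2568, 0.0692]
eef_rot: [0.0, 0.999, 0.053, 0.0]
ft_force: [1.4, -1.5, -0.4]
grip_width: -0.004
```

Emit:
apply_moves(
  steps=[
    [-0.2,-2,0,0,0,0.01,0],
    [-0.4,-4,0,0,0,0.02,0],
    [-0.6,-6,0,0,0,0.03,0],
    [-0.8,-8,0,0,0,0.04,0],
    [-1,-10,0,0,0,0.05,0],
  ],
)

```text
time_s: 4.9
tool_pos: [0.4893, -0.2472, 0.0692]
eef_rot: [0.0, 1.0, 0.029, 0.0]
ft_force: [1.0, -2.5, 1.6]
grip_width: -0.001
```

Run:
```python
from h import *
st();plan(10,n=1)
```

```text
t 4.9 p [ 0.4893 -0.2472  0.0692] rad 0.1911 ang 190.7773012361863 yaw-hand 183.30701663511917 Ftan -2.59 ftool [ 0.9  2.6 -1.6]
(array([ -1., -10.,  -0.]), array([-0.   , -0.   ,  0.053]))
```

Emit:
apply_moves(
  steps=[
    [-0.2,-2,0,0,0,0.01,0],
    [-0.4,-4,0,0,0,0.021,0],
    [-0.6,-6,0,0,0,0.032,0],
    [-0.8,-8,0,0,0,0.042,0],
    [-1,-10,0,0,0,0.053,0],
  ],
)

```text
time_s: 5.32
tool_pos: [0.4877, -0.2372, 0.0691]
eef_rot: [0.0, 1.0, 0.002, 0.0]
ft_force: [0.2, -1.3, 0.6]
grip_width: -0.004
```

Emit:
apply_moves(
  steps=[
    [-0.2,-2,0,0,0,0.01,0],
    [-0.4,-4,0,0,0,0.021,0],
    [-0.6,-6,0,0,0,0.032,0],
    [-0.8,-8,0,0,0,0.042,0],
    [-1,-10,0,0,0,0.053,0],
  ],
)

```text
time_s: 5.73
tool_pos: [0.4865, -0.2271, 0.0691]
eef_rot: [0.0, 1.0, -0.024, 0.0]
ft_force: [1.8, -0.8, 1.6]
grip_width: 0.005
```

Emit:
apply_moves(
  steps=[
    [-0.2,-2,0,0,0,0.01,0],
    [-0.4,-4,0,0,0,0.021,0],
    [-0.6,-6,0,0,0,0.032,0],
    [-0.8,-8,0,0,0,0.042,0],
    [-1,-10,0,0,0,0.053,0],
  ],
)

```text
time_s: 6.15
tool_pos: [0.486, -0.2171, 0.0691]
eef_rot: [0.0, 0.999, -0.051, 0.0]
ft_force: [1.3, -2.0, 0.8]
grip_width: -0.002
```

Emit:
apply_moves(
  steps=[
    [-0.2,-2,0,0,0,0.01,0],
    [-0.4,-4,0,0,0,0.021,0],
    [-0.6,-6,0,0,0,0.032,0],
    [-0.8,-8,0,0,0,0.042,0],
    [-1,-10,0,0,0,0.053,0],
  ],
)

```text
time_s: 6.57
tool_pos: [0.486, -0.2071, 0.0691]
eef_rot: [0.0, 0.997, -0.077, 0.0]
ft_force: [0.9, -2.8, 0.8]
grip_width: 0.002
```

Run:
```python
from h import *
st();plan(10,n=1)
s=bot.snapshot("wrist");cv2.imwrite("pics/wrist6.png",s["frame"])
s=bot.snapshot("scene");cv2.imwrite("pics/scene6.png",s["frame"])
st()
```

```text
t 6.5667 p [ 0.486  -0.2071  0.0691] rad 0.191 ang 178.66941193393248 yaw-hand 171.16283929167267 Ftan -2.59 ftool [ 1.3  2.6 -0.8]
(array([ -1.1, -10. ,  -0. ]), array([-0.   , -0.   ,  0.053]))
t 6.6667 p [ 0.4857 -0.2067  0.0691] rad 0.1913 ang 178.55495473173244 yaw-hand 171.21287721049475 Ftan -1.04 ftool [ 0.8  1.  -1. ]
```

View pics/wrist6.png

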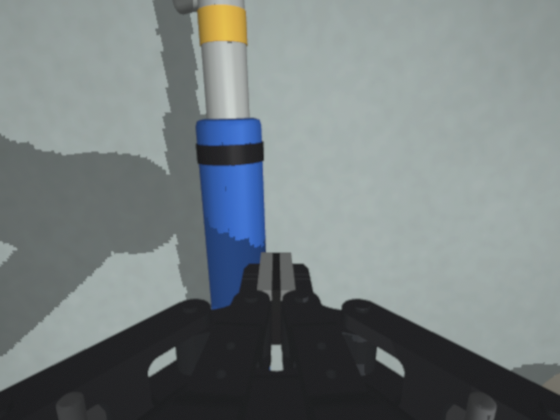

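View pics/scene6.png

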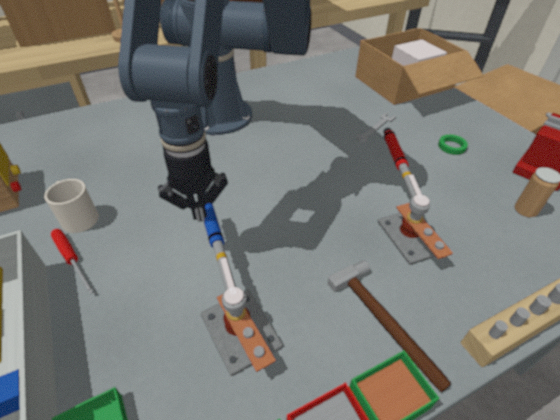

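Handle follows in contact, straight with its tongue, about 0.53 rad travelled. Continuing.

Emit:
apply_moves(
  steps=[
    [-0.2,-2,0,0,0,0.01,0],
    [-0.4,-4,0,0,0,0.021,0],
    [-0.6,-6,0,0,0,0.032,0],
    [-0.8,-8,0,0,0,0.042,0],
    [-1,-10,0,0,0,0.053,0],
  ],
)

```text
time_s: 7.08
tool_pos: [0.4864, -0.1969, 0.0691]
eef_rot: [-0.0, 0.995, -0.103, -0.0]
ft_force: [-0.0, -1.6, 0.2]
grip_width: -0.004
```

Emit:
apply_moves(
  steps=[
    [-0.2,-2,0,0,0,0.01,0],
    [-0.4,-4,0,0,0,0.021,0],
    [-0.6,-6,0,0,0,0.032,0],
    [-0.8,-8,0,0,0,0.042,0],
    [-1,-10,0,0,0,0.053,0],
  ],
)

```text
time_s: 7.5
tool_pos: [0.4875, -0.1869, 0.0691]
eef_rot: [-0.0, 0.992, -0.13, -0.0]
ft_force: [-0.3, -2.0, 0.6]
grip_width: -0.001
```

Emit:
apply_moves(
  steps=[
    [-0.2,-2,0,0,0,0.01,0],
    [-0.4,-4,0,0,0,0.021,0],
    [-0.6,-6,0,0,0,0.032,0],
    [-0.8,-8,0,0,0,0.042,0],
    [-1,-10,0,0,0,0.053,0],
  ],
)

```text
time_s: 7.92
tool_pos: [0.4891, -0.1779, 0.0691]
eef_rot: [0.001, 0.988, -0.155, -0.0]
ft_force: [-2.0, -7.2, 1.5]
grip_width: -0.0
```

Bolt is seating (about 7 N). Small steps now.

Emit:
apply_moves(
  steps=[
    [-0.1,-1,0,0,0,0.005,0],
    [-0.2,-2,0,0,0,0.01,0],
    [-0.3,-3,0,0,0,0.015,0],
    [-0.3,-3,0,0,0,0.015,0],
    [-0.3,-3,0,0,0,0.015,0],
  ],
)

```text
time_s: 8.33
tool_pos: [0.4894, -0.1768, 0.0693]
eef_rot: [0.002, 0.987, -0.162, -0.0]
ft_force: [-4.9, -10.4, 1.1]
grip_width: -0.003
```

Run:
```python
from h import *
st()
s=bot.snapshot("scene");cv2.imwrite("pics/scene7.png",cv2.resize(s["frame"][180:400,150:330],None,fx=3,fy=3)[:600])
st()
```

```text
t 8.3333 p [ 0.4894 -0.1768  0.0693] rad 0.1908 ang 169.53393205679302 yaw-hand 161.35812585756145 Ftan -11.46 ftool [-1.3 11.5 -1. ]
t 8.3833 p [ 0.4893 -0.1768  0.0692] rad 0.1909 ang 169.53439905204067 yaw-hand 161.35193194796173 Ftan -11.41 ftool [-0.2 11.4 -0.8]
```

View pics/scene7.png

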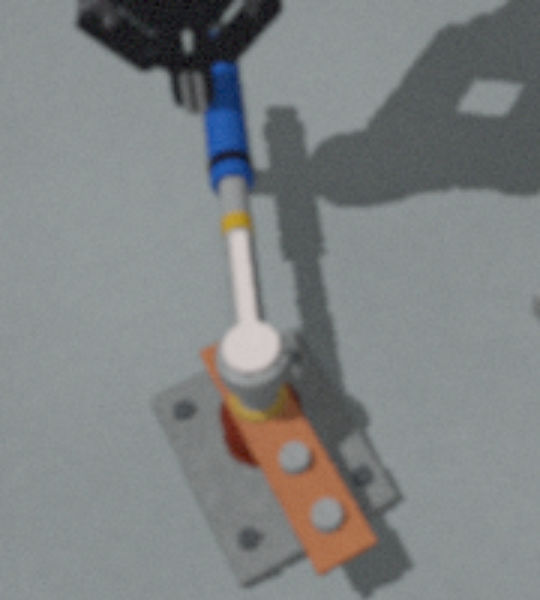

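Force 11.4 N, tongue still in line with the handle: not clicked yet. Continuing in small steps.

Emit:
apply_moves(
  steps=[
    [0,-1,0,0,0,0.002,0],
    [-0.1,-2,0,0,0,0.005,0],
    [-0.2,-3,0,0,0,0.01,0],
    [-0.2,-3,0,0,0,0.01,0],
    [-0.2,-3,0,0,0,0.01,0],
  ],
)

```text
time_s: 8.8
tool_pos: [0.49, -0.1739, 0.0692]
eef_rot: [0.002, 0.986, -0.167, -0.0]
ft_force: [-5.6, -10.7, 0.8]
grip_width: 0.003
```

Run:
```python
from h import *
st()
```

```text
t 8.8 p [ 0.49   -0.1739  0.0692] rad 0.1908 ang 168.647362416781 yaw-hand 160.7755621975047 Ftan -11.94 ftool [-1.8 11.9 -0.7]
```

Force plateau while moving 3 mm: break-over has begun. A bit further.

Emit:
apply_moves(
  steps=[
    [-0.1,-1,0,0,0,0.005,0],
    [-0.2,-2,0,0,0,0.01,0],
    [-0.3,-3,0,0,0,0.015,0],
    [-0.4,-4,0,0,0,0.02,0],
    [-0.5,-5,0,0,0,0.025,0],
  ],
)

```text
time_s: 9.22
tool_pos: [0.4911, -0.1688, 0.0692]
eef_rot: [0.002, 0.984, -0.18, -0.0]
ft_force: [-5.0, -10.5, 0.8]
grip_width: 0.002
```

Run:
```python
from h import *
st()
s=bot.snapshot("scene");cv2.imwrite("pics/scene8.png",cv2.resize(s["frame"][180:400,150:330],None,fx=3,fy=3)[:600])
```

```text
t 9.2167 p [ 0.4911 -0.1688  0.0692] rad 0.1908 ang 167.06770378659473 yaw-hand 159.30920316333692 Ftan -11.56 ftool [-1.  11.6 -0.8]
```

View pics/scene8.png

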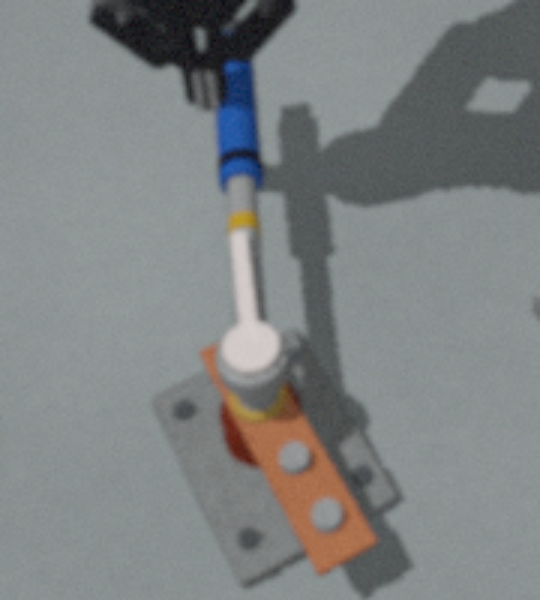

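The tongue now lags the handle (the tube edge shows right of it). I estimate about 0.04 rad; one more small step for margin, still far below 0.20.

Emit:
apply_moves(
  steps=[
    [-0.1,-1,0,0,0,0.005,0],
    [-0.2,-2,0,0,0,0.01,0],
    [-0.3,-3,0,0,0,0.015,0],
    [-0.4,-4,0,0,0,0.02,0],
    [-0.5,-5,0,0,0,0.025,0],
  ],
)

```text
time_s: 9.68
tool_pos: [0.4924, -0.1636, 0.0691]
eef_rot: [0.002, 0.981, -0.192, -0.0]
ft_force: [-3.3, -9.1, 1.2]
grip_width: 0.003
```

Run:
```python
from h import *
st()
s=bot.snapshot("scene");cv2.imwrite("pics/scene9.png",cv2.resize(s["frame"][180:400,150:330],None,fx=3,fy=3)[:600])
```

```text
t 9.6833 p [ 0.4924 -0.1636  0.0691] rad 0.1908 ang 165.4481891306522 yaw-hand 157.86808621286747 Ftan -9.67 ftool [ 0.3  9.7 -1.2]
```

View pics/scene9.png

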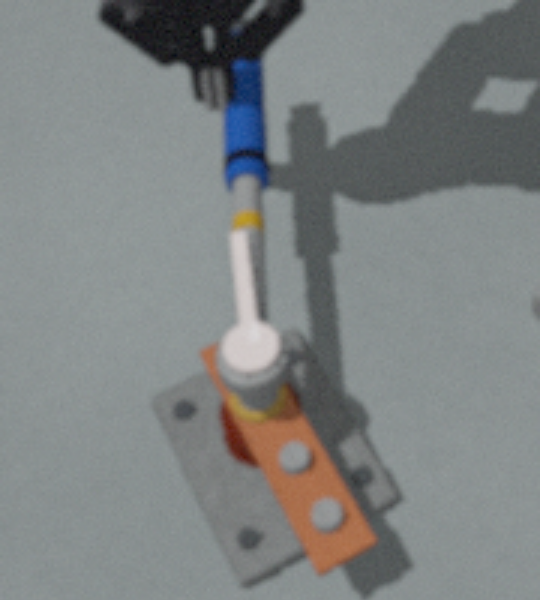

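Clicked: the force fell from 11.9 to 9.7 N, and the tongue stayed while the handle went on (about 0.065 rad). Stopping and backing off.

Emit:
apply_moves(
  steps=[
    [0,4,0,0,0,0,0],
    [0,8,0,0,0,0,0],
    [0,13,0,0,0,0,0],
    [0,19,0,0,0,0,0],
    [0,26,0,0,0,0,0],
  ],
)

```text
time_s: 10.15
tool_pos: [0.4828, -0.1855, 0.069]
eef_rot: [-0.001, 0.981, -0.193, -0.001]
ft_force: [0.1, -0.0, -0.4]
grip_width: 0.001
```

Emit:
apply_moves(
  steps=[
    [0,8,0,0,0,0,0],
    [0,16,0,0,0,0,0],
    [0,20,0,0,0,0,0],
    [0,22,0,0,0,0,0],
    [0,22,0,0,0,0,0],
  ],
)

```text
time_s: 10.57
tool_pos: [0.4747, -0.2064, 0.069]
eef_rot: [-0.0, 0.981, -0.193, -0.0]
ft_force: [-0.2, 0.3, 0.1]
grip_width: -0.0
```

Run:
```python
from h import *
st()
s=bot.snapshot("wrist");cv2.imwrite("pics/wrist10.png",s["frame"])
```

```text
t 10.5667 p [ 0.4747 -0.2064  0.069 ] rad 0.2023 ang 178.54937343796504 yaw-hand 157.7671146513319 Ftan 0.17 ftool [-0.3 -0.2 -0.1]
```

View pics/wrist10.png

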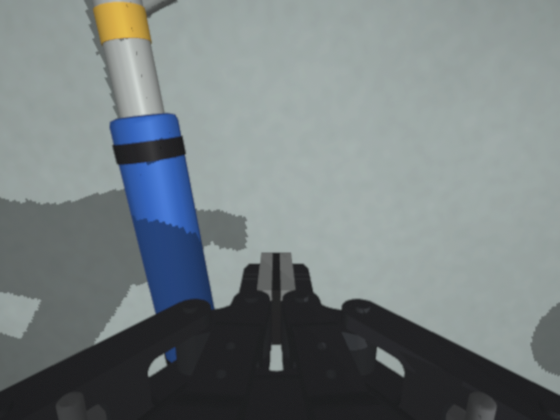

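Free, with a clear gap (grip edge at col 212, fingers at col 245). Moving up.

Emit:
apply_moves(
  steps=[
    [0,2,-20,0,0,0,0],
    [0,4,-50,0,0,0,0],
    [0,6,-85,0,0,0,0],
    [0,6,-115,0,0,0,0],
    [0,6,-120,0,0,0,0],
  ],
)

```text
time_s: 11.03
tool_pos: [0.4756, -0.2132, 0.1941]
eef_rot: [0.002, 0.981, -0.192, 0.005]
ft_force: [0.3, 0.5, 1.0]
grip_width: 0.001
```

Emit:
apply_moves(
  steps=[
    [0,0,0,0,0,0,0],
    [0,0,0,0,0,0,0],
    [0,0,0,0,0,0,0],
    [0,0,0,0,0,0,0],
    [0,0,0,0,0,0,0],
  ],
)

```text
time_s: 11.45
tool_pos: [0.4719, -0.211, 0.1876]
eef_rot: [-0.001, 0.981, -0.192, -0.002]
ft_force: [-0.6, -0.7, -0.7]
grip_width: 0.004
```

Run:
```python
from h import *
st()
s=bot.snapshot("scene");cv2.imwrite("pics/scene11.png",s["frame"])
for t in("blue_grip","blue_axis","red_grip"):
    for o in bot.spot_point(t,s)[:1]:
        r,c=o["location"];print(t,round(o["conf"],2),px2w(s,r,c,.089).round(3))
```

```text
t 11.45 p [ 0.4719 -0.211   0.1876] rad 0.2051 ang 179.8671448350956 yaw-hand 157.81630654462597 Ftan -0.87 ftool [-0.3  0.9  0.7]
blue_grip 0.71 [ 0.494 -0.157  0.089]
blue_axis 0.58 [ 0.68  -0.213  0.089]
red_grip 0.84 [0.473 0.293 0.089]
```

View pics/scene11.png

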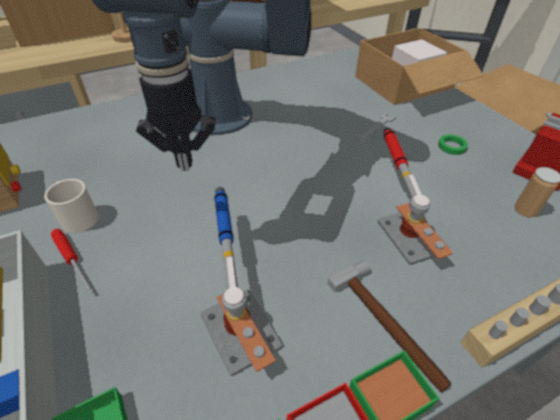

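Run:
```python
from cell import bot
print(bot.job_done())
```

```text
the job is handed in; nothing more can be done
None
```

I swung the blue wrench clockwise until it clicked, stopped, and backed the arm off, leaving the wrench on its bolt. The job was handed in at about 11.5 s.

- **Swing and click:** I pushed the grip with shut fingers through about 0.65 rad. The bolt seated and the force climbed to about 11.9 N. It then fell to 9.7 N while the white tongue stayed put, which I took as the click. From the arm's travel I estimate break-over at about 0.06–0.07 rad. It was not measured directly, but it is above the 0.03 needed and well below 0.20.
- **Last checks:** The final picture shows the wrench sprung straight with its tongue back in line. The gripper stands clear, about 0.19 m above the bench, with force readings at noise level.
- **Red wrench:** It looks untouched in the pictures. The position the network reported shifted by 7 mm between the first and last looks. I put that down to detection scatter, since the arm never came near it.

No check failed.

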